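# Lock the repair turntable with its pin

### The job

Lock the repair turntable: take the orange-handled pin out of its blue parking block, turn the round aluminium plate until its hole lines up with the hidden hole below, somewhere within the yellow band, and push the pin through both until its collar sits flat on the plate. You have to feel for the hidden hole; let go of the pin at the end, and leave the mug, meter and screwdriver where they are.

Things in the scene. Friction and masses are not known exactly. Their poses are not given: they have to be found in the camera images.
- stand: the fixed turntable stand: a round grey foot, 320 mm in diameter, 8 mm high. Origin: centre of its underside on the table, on the turntable's axis; z is up, x points at the middle of the yellow band on the foot's rim
- band (a point): middle of the yellow band painted on the rim of the stand's foot, 141 mm from the axis; the band spans 0.26 rad to either side. The hidden hole lies under the aluminium plate in this sector: its direction from the axis, not given, is within 0.22 rad either side of the band's middle
- index_top (a point): on the axis, centre of the top of the fixed dark steel index plate (236 mm in diameter), 42 mm above the table. Its only opening is the hidden hole: vertical, 19.5 mm in diameter, centred 95 mm from the axis, 34 mm deep. The aluminium plate covers it; it can be seen at most through the plate's own hole
- platter (a joint): angle of the rotating aluminium plate, rad, counterclockwise from above; 0 puts its hole on the stand's x axis (mid band). Stops at -0.8 and 2.2; starts between 0.6 and 1.4. A stiff bearing keeps it where it is left; about 3 N sideways at the hole turns it. The plate is 244 mm in diameter, 12 mm thick, its underside 43 mm and its top 55 mm above the table
- board (a point): middle of the green circuit board in its black carrier between two red jaws, fixed on the aluminium plate's centre; all of it lies within 56 mm of the axis and at most 13 mm above the plate's top
- platter_hole (a point): centre of the upper mouth of the vertical through hole in the aluminium plate, 18.5 mm in diameter, 95 mm from the axis; x points outward from the axis, z up. The pin fits through it, and moving a pin that stands in it turns the plate
- pin: the loose locking pin, about 0.2 kg, 91 mm long, upright. Origin: centre of the shaft's tip; z up along it. Steel shaft 16 mm in diameter, 40 mm long, tip chamfered; steel collar 34 mm in diameter from 40 to 46 mm; round orange handle 24 mm in diameter from 46 to 91 mm. Home, its origin is 15 mm above the table; in the plate's hole but off the hidden hole, it rests at 42 mm
- holder: the fixed blue parking block, 70 x 70 x 45 mm, with a vertical through hole of 20 mm diameter at its middle, in which the pin stands with its collar on the block's top. Origin at the centre of the underside, z up
- mug: bystander: blue mug, 80 mm in diameter and 90 mm high, with a handle; origin at the centre of its underside
- meter: bystander: yellow multimeter lying on the table, 145 x 78 x 36 mm, long side along its x; origin at the centre of its underside
- screwdriver: bystander: red-handled screwdriver lying on the table, 200 mm long along its x
Things that resemble listed ones, but are neither listed nor needed, are in the scene too. Leave any green, purple or turquoise look-alike of the pin alone.

How it is judged:
By the outcome, as a careful person would: the job done as asked, in the order asked, and still so for the second after the job is handed in, with the robot touching nothing.
It also fails if it takes over 72 s, if anything falls off the work surface, if the arm or the gripper's body presses on something with over 40 N, if the wrist force passes 120 N, or if a joint passes its speed limit or range.

### The arm

A 6-joint arm with a two-finger parallel gripper is mounted at the origin on the work surface. World frame = base frame: x ahead of the robot, y to its left, z up, the work surface at z = 0. Lengths are in m, angles in rad, forces in N, time in s.
With the tool pointing down it reaches from about 0.3 to 0.75 m from the base axis. Payload 8.5 kg.
Tool frame: the origin (TCP) lies at the very end of the fingers, on their centre line; the grasp point (between the pads) lies 19 mm behind it; z points along the fingers, y is the line along which they close (so a half turn about z gives the same grasp; the last joint's range is limited). The gripper opens to 88 mm and grips with 3 to 60 N. Pads are 18 mm wide; open, the fingers measure 123 mm over their backs; the gripper's body (75 mm by 187 mm) begins 45 mm behind the grasp point.
Start: joints at [0.926, 0.381, 1.297, -0, 1.464, -0.215], TCP at [0.229, 0.5, 0.239] pointing down, gripper open.
Joint ranges: [-3.11, 3.11], [-0.89, 2.33], [0.22, 2.48], [-1.42, 4.56], [0.17, 2.85], [-2.88, 2.88]. Speed limits (rad/s): [2.39, 2.39, 3.14, 3.14, 3.14, 3.14].

### API

Orientations are given as a unit quaternion [x, y, z, w].
In Python, from station import telemetry, viewer, r, spot_in, outline_of, tip_of gives the robot as it stands.
- The arm moves only by the shell command python3 -m jog 'ROWS' [OPENING]. ROWS is a JSON object whose one key "deltas" holds a list of rows, each a list of 6 numbers: the shift along the tool's x, y, z in m, then the turn, a rotation vector about the tool's x, y, z in units of 6 degrees (1.0 is 6 degrees). A call has exactly 5 rows; each row is the pose to reach, as a shift and turn from the pose commanded when the call began, along the tool's axes at that moment; what a row does not reach only later rows make up. A row lasts 1/8 s, in which the tool goes at most 62.5 mm and 10.7 degrees, less where a joint would pass 70% of its speed; a pose out of reach is approached as far as the arm can. A call with a gripper value outside its range is refused whole. OPENING is the opening, from 0 (shut) to 1 (fully open), set as the call begins (- or left out, the last holds). The fingers move at their own pace and stop on an object; the grip force is fixed at half the most. Time passes only in rows, so rows that repeat a pose let the fingers close, or fill a call up. It gives the time, the measured TCP pose, the force, the opening and the grip force at its end, in the units of the state.
- telemetry.sense(): the state, without advancing time (a new reading comes with each control period).
- viewer.grab_frame(name): name is "scene" or "top" or "wrist"; returns (picture, depth): 420x560x3 uint8, blue, green, red; 420x560 float32, m along the optical axis (not along the pixel's ray), 0 where there is no reading.
- viewer.camera_params(name): a dict with "intrinsics" (3x3 intrinsics, pixels), "extrinsics" (4x4, takes a point from camera to world coordinates); the wrist camera has in their place "tool_from_camera" (4x4, takes a point from camera to tool coordinates, whose origin is the TCP and whose axes are the flange's). Camera axes: x right, y up, looking along -z (the intrinsics and any distortion apply to the point x, -y, -z); pixel columns grow to the right and rows downward; lengths in m; the calibration is good to about 2 mm. A picture is of the moment at which its call begins: read the wrist's pose just before it. camera_params takes no time and is no camera call.
- r.job_done(): hands the job in; it is judged then, once.
Trained networks look in the newest picture that a camera, given by its name, has taken for a name from the list of things; names that differ only in an ending like _2 or _b are one class to them, and where a whole thing is asked for, a point or a joint stands for the part that bears it (a point fixed in the world has none). Each returns a list of dicts, best first, with "conf" (0 to 1); they miss things now and then, are a little off and sometimes report something else, mostly with a low value. They report only what shows in the picture. A call takes as long as a camera call. They do not tell look-alikes from the thing itself.
- spot_in(camera, name): "extent" ([left, top, right, bottom] in pixels, round what is visible of it).
- outline_of(camera, name): "region" (420x560 bool, what is visible of it) and "extent" ([left, top, right, bottom] in pixels, round what is visible of it).
- tip_of(camera, name): "centre" ([column, row] in pixels: a listed point, or the origin of a listed thing).
The state is a dict: "time_s": time; "joint_pos": joint angles; "dq": joint speeds; "tau": joint torques, N m; "eef_pos": TCP position; "eef_rot": TCP orientation; "contact_force": force on the tool from outside, world axes, zero at the start; "torque": the same for the moment, N m; "finger_gap": opening from 0.0 (shut) to 1.0 (fully open); "gripper_force": force on a finger pad.
Only numpy, scipy, OpenCV 4.12 (cv2) and the standard library are available. Lean on these libraries where they do the work, as an engineer would, in place of code of your own. Each camera call takes 0.05 s, during which the arm holds its last target. There are 200 camera calls.

## Working session

There is one attempt and no reset: what is moved stays moved. The work goes in short steps, Python scripts to look and compute and a shell command to move; the robot and the scene stay as the last step left them, time stands still between calls to the robot, and variables do not carry over. Pictures are saved under pics/ and viewed, at most 10 in all, crops included, and the job is handed in when it is done.

```bash
mkdir -p pics; ls; cat > h.py <<'E'
import numpy as np,cv2
from scipy.spatial.transform import Rotation as R
from station import telemetry, viewer, r, spot_in, outline_of, tip_of
def cam(n):
    p=viewer.camera_params(n); K=np.array(p["intrinsics"])
    if "extrinsics" in p: T=np.array(p["extrinsics"])
    else:
        s=telemetry.sense(); E=np.eye(4); E[:3,:3]=R.from_quat(s["eef_rot"]).as_matrix(); E[:3,3]=s["eef_pos"]; T=E@np.array(p["tool_from_camera"])
    return p,K,T
def ray(K,T,uv):
    d=np.linalg.inv(K)@[uv[0],uv[1],1]; return T[:3,3],T[:3,:3]@(d*[1,-1,-1])
def atz(K,T,uv,z):
    o,d=ray(K,T,uv); return o+d*(z-o[2])/d[2]
def pts(K,T,depth,m):
    v,u=np.nonzero(m&(depth>0)); d=depth[v,u]
    c=(np.linalg.inv(K)@np.array([u,v,np.ones(len(u))]))*d
    return (T[:3,:3]@(c*np.array([[1],[-1],[-1]]))).T+T[:3,3]
E
python3 - <<'E'
from h import *
np.set_printoptions(precision=4,suppress=True)
s=telemetry.sense();print(s)
ims=[]
for n in ["top","scene"]:
    p,K,T=cam(n); print(n,[k for k in p],K.tolist(),T.tolist(),{k:v for k,v in p.items() if k not in("intrinsics","extrinsics")})
    im,d=viewer.grab_frame(n); cv2.imwrite(f"pics/{n}0.png",im); np.save(f"{n}0.npy",d)
    for q,z in [("band",.008),("index_top",.042),("platter_hole",.055),("board",.06),("pin",.015),("holder",0),("stand",0)]:
        for c in tip_of(n,q)[:3]: print(n,q,c["conf"],c["centre"],atz(K,T,c["centre"],z))
E
```

```text
pics
{'time_s': 0.0, 'joint_pos': array([ 0.9257,  0.3812,  1.2983,  0.    ,  1.4636, -0.2153]), 'dq': array([ 0.0006,  0.001 ,  0.0004,  0.001 ,  0.0001, -0.0016]), 'tau': array([  0.0011, -43.7916, -22.4564,   0.0714,   0.0351,  -0.0001]), 'eef_pos': array([0.229 , 0.4997, 0.2381]), 'eef_rot': array([ 0.2133,  0.977 , -0.0007, -0.0003]), 'contact_force': array([-0.4069,  0.1309,  0.0682]), 'torque': array([ 0.0595, -0.0209,  0.018 ]), 'gripper_force': 0.0, 'finger_gap': 0.9987968920071024}
top ['intrinsics', 'extrinsics'] [[438.929933756711, 0.0, 283.5972883172712], [0.0, 438.929933756711, 209.1939455867541], [0.0, 0.0, 1.0]] [[-0.029921541856672913, 0.9952152452341118, -0.09301245608264318, 0.4264276975648587], [-0.9995507015872058, -0.029955481631906117, 0.0010315409467280096, -0.006213149840706563], [-0.0017596276434551554, 0.09300153102936956, 0.9956644108015257, 1.362881733374239], [0.0, 0.0, 0.0, 1.0]] {}
top band 0.68 [259.0, 178.1] [0.6527 0.0662 0.008 ]
top index_top 0.71 [292.6, 202.8] [ 0.5684 -0.0354  0.042 ]
top platter_hole 0.94 [270.4, 223.5] [0.5069 0.0331 0.055 ]
t
[... 572 characters left out ...]
1635106182745], [-0.015202150597044953, 0.7960221118282272, 0.6050766001902188, 0.6286833413300804], [0.0, 0.0, 0.0, 1.0]] {}
scene band 0.94 [329.9, 231.7] [0.651  0.0561 0.008 ]
scene band 0.69 [327.9, 168.3] [0.4508 0.2326 0.008 ]
scene index_top 0.59 [269.5, 217.8] [ 0.5608 -0.045   0.042 ]
scene platter_hole 0.66 [284.8, 189.7] [0.5109 0.0367 0.055 ]
scene board 0.76 [266.0, 212.0] [ 0.5581 -0.0518  0.06  ]
scene pin 0.88 [126.3, 279.0] [ 0.5126 -0.3612  0.015 ]
scene pin 0.86 [165.1, 248.2] [ 0.4778 -0.2623  0.015 ]
scene pin 0.65 [115.4, 253.5] [ 0.4273 -0.3524  0.015 ]
scene holder 0.84 [168.4, 249.8] [ 0.4703 -0.254   0.    ]
scene stand 0.81 [265.1, 234.2] [ 0.5596 -0.0582  0.    ]
```

```bash
python3 - <<'E'
import cv2,numpy as np
a=cv2.imread("pics/top0.png");b=cv2.imread("pics/scene0.png")
cv2.imwrite("pics/top0c.png",cv2.resize(a[110:335,180:460],(747,600),interpolation=cv2.INTER_CUBIC))
E
```

```text
(no output)
```

View pics/top0c.png

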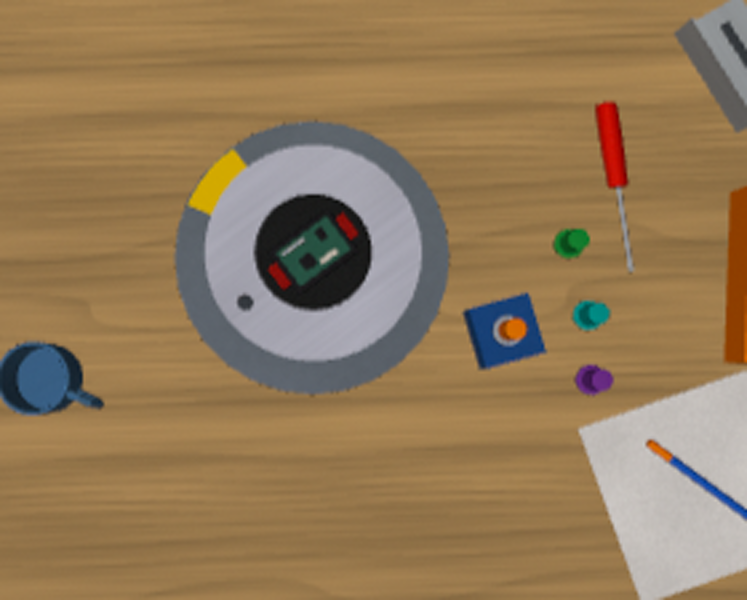

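View pics/scene0.png

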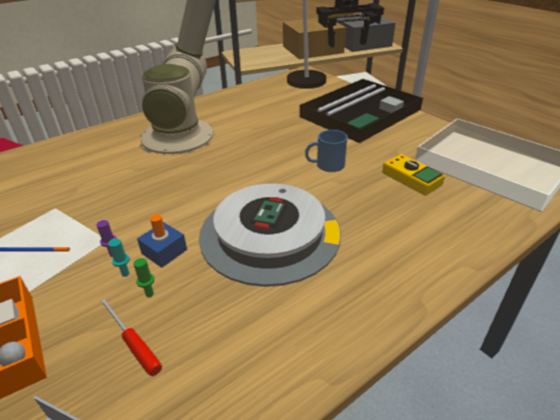

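The top view shows the plate, with its hole at about pixel (272,223). The yellow band is upper left at about (262,178), and the orange pin in the blue block is at about (372,233). Three look-alikes (green, turquoise, purple) stand to the right of the block, 30 px and more from it in the image. The scene view agrees with this layout.

```bash
python3 - <<'E'
from h import *
np.set_printoptions(precision=4,suppress=True)
for n in ["top","scene"]:
    im=cv2.imread(f"pics/{n}0.png"); d=np.load(f"{n}0.npy"); p,K,T=cam(n)
    h=cv2.cvtColor(im,cv2.COLOR_BGR2HSV); H,S,V=[h[...,i].astype(int) for i in range(3)]
    P=pts(K,T,np.where(d>0,d,1e-6),np.ones(d.shape,bool)).reshape(420,560,3)
    near=(abs(P[...,0]-.565)<.25)&(abs(P[...,1]+.04)<.25)
    def circ(m,z):
        m=m.astype(np.uint8); cs,_=cv2.findContours(m,cv2.RETR_EXTERNAL,cv2.CHAIN_APPROX_NONE); c=max(cs,key=cv2.contourArea)[:,0]
        w=np.array([atz(K,T,q,z)[:2] for q in c]); 
        A=np.c_[2*w,np.ones(len(w))]; x=np.linalg.lstsq(A,(w**2).sum(1),rcond=None)[0]
        return x[:2],np.sqrt(x[2]+x[:2]@x[:2]),len(w)
    print(n,"plate z",np.median(P[near&(P[...,2]>.045)&(P[...,2]<.06)][:,2]))
    print(" plate",circ(near&(P[...,2]>.049)&(P[...,2]<.08)&(np.hypot(P[...,0]-.565,P[...,1]+.04)<.15),.055))
    lowS=near&(S<70)
    print(" foot",circ(near&(S<70)&(np.hypot(P[...,0]-.565,P[...,1]+.04)<.19)|near&(P[...,2]>.03)&(np.hypot(P[...,0]-.565,P[...,1]+.04)<.15),.008))
    yb=(H>20)&(H<33)&(S>200)&(V>150)&near&(P[...,2]<.03)&(np.hypot(P[...,0]-.565,P[...,1]+.04)<.18)
    v,u=np.nonzero(yb); print(" band",len(u),u.mean(),v.mean(),atz(K,T,[u.mean(),v.mean()],.008))
    o=(H<16)&(S>190)&(V>140)&(abs(P[...,0]-.47)<.06)&(abs(P[...,1]+.265)<.06)
    v,u=np.nonzero(o); Q=P[o]; print(" orange",len(u),u.mean(),v.mean(),"top pts",Q[Q[:,2]>.1].mean(0),(Q[:,2]>.1).sum(),"zmax",Q[:,2].max())
    b=(H>100)&(H<125)&(S>150)&(abs(P[...,0]-.47)<.07)&(abs(P[...,1]+.265)<.07)&(P[...,2]>.038)&(P[...,2]<.052)
    c,_=cv2.findContours(b.astype(np.uint8),0,2); w=np.array([atz(K,T,q,.045)[:2] for q in max(c,key=cv2.contourArea)[:,0]]).astype(np.float32)
    print(" block",cv2.minAreaRect(w*1000))
E
```

```text
top plate z 0.05485135021521226
 plate (array([ 0.5622, -0.0477]), np.float64(0.12036380033001977), 230)
 foot (array([ 0.5602, -0.0511]), np.float64(0.1552209398875608), 298)
 band 211 260.61611374407585 177.91469194312796 [0.6532 0.0611 0.008 ]
 orange 51 372.3137254901961 232.86274509803923 top pts [ 0.4681 -0.2584  0.1004] 3 zmax 0.1007699291793196
 block ((468.76251220703125, -262.1084289550781), (65.42366790771484, 69.88102722167969), 13.896773338317871)
scene plate z 0.05465526789659192
 plate (array([ 0.5667, -0.0494]), np.float64(0.12222383782374804), 272)
 foot (array([ 0.552 , -0.0467]), np.float64(0.1642046089872069), 364)
 band 284 331.67605633802816 231.94014084507043 [0.6541 0.0586 0.008 ]
 orange 76 156.26315789473685 218.69736842105263 top pts [nan nan nan] 0 zmax 0.09741736931686529
 block ((471.517333984375, -264.4061279296875), (64.9105453491211, 64.73800659179688), 13.77135181427002)<stdin>:20: RuntimeWarning: Mean of empty slice.
  ret = um.true_divide(
```

```bash
cat >> h.py <<'E'
def to(x,y,z,s=None):
    s=s or telemetry.sense(); M=R.from_quat(s["eef_rot"]); G=R.from_matrix([[0,1,0],[1,0,0],[0,0,-1]])
    d=M.inv().apply(np.array([x,y,z])-s["eef_pos"]); print("delta mm",(d*1000).round(1),"turn",((M.inv()*G).as_rotvec()/np.radians(6)).round(2),"t",s["time_s"],"F",s["contact_force"].round(1))
E
python3 -m jog '{"deltas":[[-0.04,-0.045,0,0,0,1.6],[-0.08,-0.09,0,0,0,3.2],[-0.12,-0.135,0,0,0,4.8],[-0.16,-0.18,0,0,0,6.4],[-0.2,-0.22,0,0,0,8]]}'
python3 -c "
from h import *
to(.470,-.262,.22)"
```

```text
time_s: 1.42
eef_pos: [0.3194, 0.2149, 0.239]
eef_rot: [0.594, 0.804, 0.0, 0.0]
contact_force: [0.8, 0.6, -0.4]
finger_gap: 0.998
gripper_force: 0.0
delta mm [-500.1    3.9   19. ] turn [ 0.01 -0.    2.84] t 1.425 F [ 0.8  0.6 -0.4]
```

```bash
python3 -m jog '{"deltas":[[-0.06,0,0.002,0,0,0.6],[-0.12,0,0.004,0,0,1.2],[-0.18,0.001,0.006,0,0,1.8],[-0.24,0.001,0.008,0,0,2.4],[-0.3,0.002,0.01,0,0,2.84]]}'
python3 -c "
from h import *
to(.470,-.262,.22)
print(viewer.camera_params('wrist'))"
```

```text
time_s: 2.05
eef_pos: [0.4111, -0.0712, 0.229]
eef_rot: [0.706, 0.708, 0.0, 0.0]
contact_force: [1.2, -0.7, 0.1]
finger_gap: 1.003
gripper_force: 0.0
delta mm [-191.    58.3    9.1] turn [0.01 0.   0.03] t 2.05 F [ 1.2 -0.7  0.1]
{'intrinsics': array([[319.0415934 ,   0.        , 280.01721299],
       [  0.        , 319.0415934 , 208.37226103],
       [  0.        ,   0.        ,   1.        ]]), 'tool_from_camera': array([[ 1.13644419e-03,  9.57848371e-01,  2.87272007e-01,
         7.48950741e-02],
       [ 9.99998976e-01, -1.33840521e-03,  5.06649523e-04,
         4.73336804e-04],
       [ 8.69779773e-04,  2.87271137e-01, -9.57848912e-01,
        -1.45601079e-01],
       [ 0.00000000e+00,  0.00000000e+00,  0.00000000e+00,
         1.00000000e+00]])}
```

```bash
python3 -m jog '{"deltas":[[-0.055,0.017,0.002,0,0,0],[-0.11,0.034,0.004,0,0,0],[-0.16,0.05,0.008,0,0,0],[-0.19,0.058,0.01,0,0,0],[-0.19,0.058,0.01,0,0,0]]}'
python3 - <<'E'
from h import *
np.set_printoptions(precision=4,suppress=True)
p,K,T=cam("wrist"); im,d=viewer.grab_frame("wrist"); cv2.imwrite("pics/w1.png",im)
h=cv2.cvtColor(im,cv2.COLOR_BGR2HSV); H,S,V=[h[...,i].astype(int) for i in range(3)]
P=pts(K,T,np.where(d>0,d,1e-6),np.ones(d.shape,bool)).reshape(420,560,3)
o=(H<16)&(S>190)&(V>100)&(P[...,2]<.12)&(P[...,2]>.05); Q=P[o]; t=o&(P[...,2]>.103)
print(Q[:,2].max(),t.sum(),(Q.min(0)+Q.max(0))/2)
v,u=np.nonzero(t); (c,rad)=cv2.minEnclosingCircle(np.c_[u,v].astype(np.float32)); print(c,rad,atz(K,T,c,.106), P[t].mean(0),(P[t].max(0)+P[t].min(0))/2)
b=(H>100)&(H<125)&(S>150)&(P[...,2]>.035)&(P[...,2]<.055)
c,_=cv2.findContours(b.astype(np.uint8),0,2); w=np.array([atz(K,T,q,.045)[:2] for q in max(c,key=cv2.contourArea)[:,0]]).astype(np.float32)
print(" block",cv2.minAreaRect(w*1000))
E
```

```text
time_s: 2.68
eef_pos: [0.4699, -0.2603, 0.218]
eef_rot: [0.706, 0.708, -0.0, -0.0]
contact_force: [-0.0, 0.0, 0.4]
finger_gap: 1.002
gripper_force: 0.0
0.09784480069286577 0 [ 0.4704 -0.261   0.0743]<stdin>:8: RuntimeWarning: Mean of empty slice.
  ret = um.true_divide(
Traceback (most recent call last):
ValueError: zero-size array to reduction operation maximum which has no identity
```

View pics/w1.png

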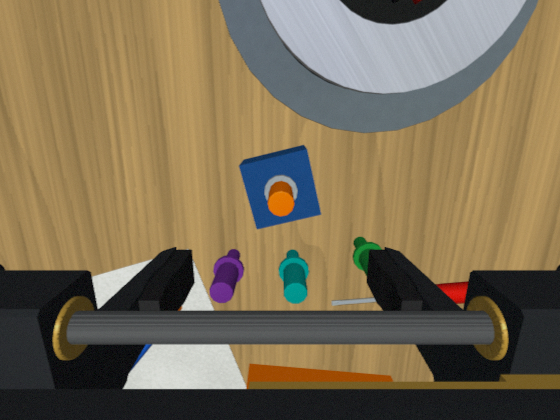

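The wrist view shows the orange handle top at about (281,204), above its collar on the blue block. The look-alikes are lower in the image, beyond the pin in −y. The measured handle top height (about 98 mm) is lower than the 106 mm I expected, so I'll check the block and collar heights.

```bash
python3 - <<'E'
from h import *
np.set_printoptions(precision=4,suppress=True)
p,K,T=cam("wrist"); im,d=viewer.grab_frame("wrist")
h=cv2.cvtColor(im,cv2.COLOR_BGR2HSV); H,S,V=[h[...,i].astype(int) for i in range(3)]
P=pts(K,T,np.where(d>0,d,1e-6),np.ones(d.shape,bool)).reshape(420,560,3)
for q in [(281,204),(278,206),(285,203),(281,184),(270,192),(293,188),(255,190),(265,215),(305,205),(300,165),(220,200),(320,120),(390,60)]: print(q,h[q[1],q[0]],P[q[1],q[0]])
z=np.zeros(d.shape,bool);z[160:225,262:300]=1
m=(H<20)&(S>190)&z
v,u=np.nonzero(m&(V>V[m].max()-25)); (c,rad)=cv2.minEnclosingCircle(np.c_[u,v].astype(np.float32))
print("top circle",c,rad,"expect r px",12/ (d[204,281]*1000)*319); 
for zz in(.096,.106): print(atz(K,T,c,zz))
m=(H>100)&(H<125)&(S>150);m[:140]=0;m[235:]=0;m[:,:230]=0;m[:,330:]=0
mm=m&(P[...,2]>.03); print("block top z",np.median(P[mm][:,2]))
E
```

```text
(281, 204) [ 15 255 225] [ 0.4709 -0.2603  0.0961]
(278, 206) [ 16 255 224] [ 0.4682 -0.2619  0.0967]
(285, 203) [ 15 255 223] [ 0.4744 -0.2598  0.0944]
(281, 184) [ 14 255 156] [ 0.4708 -0.2504  0.0596]
(270, 192) [ 12 197 137] [ 0.4601 -0.2584  0.0601]
(293, 188) [ 98  18 166] [ 0.483  -0.2565  0.0502]
(255, 190) [107 190 129] [ 0.4443 -0.2599  0.0455]
(265, 215) [107 204 124] [ 0.4543 -0.2872  0.0441]
(305, 205) [107 194 126] [ 0.496  -0.2758  0.0447]
(300, 165) [106 204 129] [ 0.4898 -0.2341  0.0443]
(220, 200) [ 18 120 149] [ 0.399  -0.2832 -0.0003]
(320, 120) [ 98  34 114] [ 0.5124 -0.1911  0.0083]
(390, 60) [109  18 195] [ 0.5669 -0.1385  0.0546]
top circle (280.78204345703125, 204.93589782714844) 12.37045955657959 expect r px 13.746676
[ 0.4707 -0.2612  0.096 ]
[ 0.4706 -0.2583  0.106 ]
block top z 0.044732156268018713
```

The block top is at 45 mm and the handle top at 96 mm. The collar sits on the block as described, so the pin's origin is really at 5 mm and not the stated 15 mm. I'll grasp with the TCP at z = 0.061.

```bash
python3 -m jog '{"deltas":[[-0.001,0.001,0.05,0,0,0],[-0.001,0.001,0.1,0,0,0],[-0.001,0.001,0.14,0,0,0],[-0.001,0.001,0.157,0,0,0],[-0.001,0.001,0.157,0,0,0]]}'
python3 -m jog '{"deltas":[[0,0,0,0,0,0],[0,0,0,0,0,0],[0,0,0,0,0,0],[0,0,0,0,0,0],[0,0,0,0,0,0]]}' 0.1
python3 -m jog '{"deltas":[[0,0,0,0,0,0],[0,0,0,0,0,0],[0,0,-0.01,0,0,0],[0,0,-0.03,0,0,0],[0,0,-0.06,0,0,0]]}'
```

```text
time_s: 3.4
eef_pos: [0.4705, -0.2583, 0.0614]
eef_rot: [0.705, 0.71, -0.0, -0.001]
contact_force: [0.0, 0.4, -0.2]
finger_gap: 1.001
gripper_force: 0.0
time_s: 4.03
eef_pos: [0.4709, -0.2597, 0.0618]
eef_rot: [0.705, 0.709, 0.0, 0.0]
contact_force: [-0.8, -0.3, 0.9]
finger_gap: 0.455
gripper_force: 0.0
time_s: 4.65
eef_pos: [0.4706, -0.2594, 0.1223]
eef_rot: [0.705, 0.709, -0.0, -0.001]
contact_force: [0.2, -0.5, -0.9]
finger_gap: 0.256
gripper_force: 30.0
```

```bash
python3 -m jog '{"deltas":[[0,0,-0.03,0,0,0],[0,0,-0.05,0,0,0],[0.05,0,-0.05,0,0,0],[0.1,0,-0.05,0,0,0],[0.12,0,-0.05,0,0,0]]}'
python3 - <<'E'
from h import *
np.set_printoptions(precision=4,suppress=True)
s=telemetry.sense();print(s["eef_pos"],s["contact_force"],s["finger_gap"])
p,K,T=cam("wrist"); im,d=viewer.grab_frame("wrist"); cv2.imwrite("pics/w2.png",im)
P=pts(K,T,np.where(d>0,d,1e-6),np.ones(d.shape,bool)).reshape(420,560,3)
h=cv2.cvtColor(im,cv2.COLOR_BGR2HSV); H,S,V=[h[...,i].astype(int) for i in range(3)]
Q=P[(H<20)&(S>190)&(np.linalg.norm(P-s["eef_pos"],axis=2)<.06)]; print(len(Q),Q.min(0),Q.max(0))
for n in tip_of("wrist","platter_hole")[:2]: print(n,atz(K,T,n["centre"],.055))
for n in tip_of("wrist","pin")[:2]: print(n)
E
```

```text
time_s: 5.28
eef_pos: [0.4698, -0.1376, 0.1723]
eef_rot: [0.704, 0.71, 0.0, -0.0]
contact_force: [0.8, -0.2, -1.9]
finger_gap: 0.263
gripper_force: 30.0
[ 0.4698 -0.1376  0.1723] [ 0.7654 -0.1603 -1.9138] 0.26301741428590725
3130 [ 0.4577 -0.1447  0.1626] [ 0.4822 -0.127   0.2081]
{'centre': [283.0, 232.7], 'conf': 0.7} [ 0.473  -0.1639  0.055 ]
{'centre': [398.7, 91.8], 'conf': 0.65} [ 0.5613 -0.0464  0.055 ]
{'centre': [236.4, 362.0], 'conf': 0.69}
{'centre': [284.7, 234.2], 'conf': 0.68}
```

View pics/w2.png

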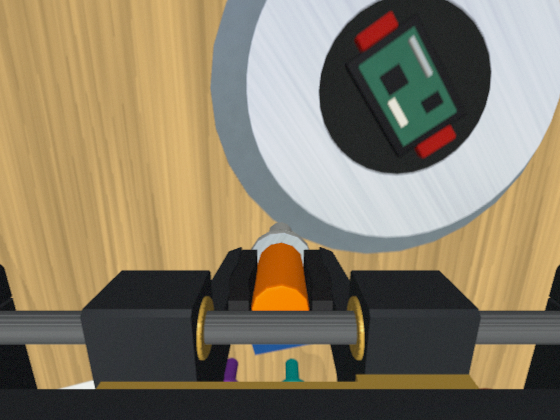

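The pin is held upright with the TCP about 55.5 mm above its tip, and the blue block is empty below it. Next I'll get a close look at the plate's hole.

```bash
python3 -m jog '{"deltas":[[0.03,0.01,0,0,0,0],[0.07,0.02,0,0,0,0],[0.1,0.03,0,0,0,0],[0.1,0.03,0,0,0,0],[0.1,0.03,0,0,0,0]]}'
python3 - <<'E'
from h import *
np.set_printoptions(precision=4,suppress=True)
s=telemetry.sense()
p,K,T=cam("wrist"); im,d=viewer.grab_frame("wrist"); cv2.imwrite("pics/w3.png",im)
P=pts(K,T,np.where(d>0,d,1e-6),np.ones(d.shape,bool)).reshape(420,560,3)
for n in tip_of("wrist","platter_hole")[:2]: print(n,atz(K,T,n["centre"],.055))
for n in tip_of("wrist","band")[:2]: print(n,atz(K,T,n["centre"],.008))
h=cv2.cvtColor(im,cv2.COLOR_BGR2HSV); H,S,V=[h[...,i].astype(int) for i in range(3)]
W=np.array([[atz(K,T,(u,v),.055)[:2] for u in range(560)] for v in range(420)])
def fit(w):
    A=np.c_[2*w,np.ones(len(w))]; x=np.linalg.lstsq(A,(w**2).sum(1),rcond=None)[0]; return x[:2],np.sqrt(x[2]+x[:2]@x[:2])
# hole: dark contour near expected
m=((V<110)&(np.hypot(W[...,0]-.507,W[...,1]-.033)<.025)).astype(np.uint8)
for c in cv2.findContours(m,0,1)[0]:
    if cv2.contourArea(c)>60:
        w=np.array([W[q[1],q[0]] for q in c[:,0]]); print("hole",cv2.minEnclosingCircle((w*1000).astype(np.float32)),fit(w),len(w))
# plate rim: edge of z>.05
m=((P[...,2]>.049)&(P[...,2]<.08)&(np.hypot(W[...,0]-.564,W[...,1]+.048)<.14)); m[225:]=0
c=max(cv2.findContours(m.astype(np.uint8),0,1)[0],key=cv2.contourArea)[:,0]
c=c[(c[:,1]<222)&(c[:,1]>1)&(c[:,0]>1)&(c[:,0]<558)]; w=np.array([W[q[1],q[0]] for q in c]); ctr,rr=fit(w); k=abs(np.hypot(*(w-ctr).T)-rr)<.002; print("plate",fit(w[k]),k.sum(),len(k))
yb=(H>20)&(H<33)&(S>200)&(V>120)&(P[...,2]<.02); v,u=np.nonzero(yb); print("band",len(u),u.min(),u.max(),v.min(),v.max(),atz(K,T,(u.mean(),v.mean()),.008))
E
```

```text
time_s: 6.05
eef_pos: [0.4998, -0.041, 0.1717]
eef_rot: [0.705, 0.709, -0.0, 0.0]
contact_force: [-0.4, -0.1, -1.7]
finger_gap: 0.262
gripper_force: 30.0
{'centre': [295.4, 116.1], 'conf': 0.69} [0.5119 0.0314 0.055 ]
{'centre': [450.8, 82.8], 'conf': 0.81} [0.654  0.0607 0.008 ]
hole ((510.62066650390625, 31.967897415161133), 8.688653945922852) (array([0.5105, 0.032 ]), np.float64(0.008324815002546396)) 61
plate (array([ 0.5653, -0.0458]), np.float64(0.12118067445145855)) 453 457
band 1883 417 490 39 111 [0.6553 0.0691 0.008 ]
```

View pics/w3.png

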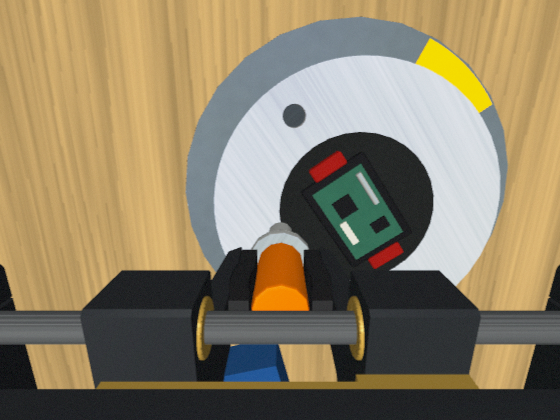

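The view shows the plate's hole at (294,116), the band at upper right around (455,75), and the pin tip at about (280,225). The measured hole radius from the axis is 95.1 mm, which matches. I'll measure the tip offset in the same camera, so that calibration bias cancels.

```bash
python3 - <<'E'
from h import *
np.set_printoptions(precision=4,suppress=True)
s=telemetry.sense(); p,K,T=cam("wrist"); im=cv2.imread("pics/w3.png")
def pr(w):
    c=np.linalg.inv(T)@[*w,1]; c=c[:3]*[1,-1,-1]; q=K@c; return q[:2]/q[2]
e=s["eef_pos"]
for oy in (0,-.0015,-.003):
    b=e+[0,oy,0]; oz=e[2]-.0555
    print(oy,"tip edge r7,z0",pr([b[0],b[1]+.007,oz]).round(1),"collar edge bottom",pr([b[0],b[1]+.017,oz+.04]).round(1),"left/right collar",pr([b[0]-.017,b[1],oz+.046]).round(1),pr([b[0]+.017,b[1],oz+.046]).round(1))
c=im[195:275,235:325]; c=cv2.resize(c,(720,600) if 0 else (675,600),interpolation=cv2.INTER_CUBIC); cv2.imwrite("pics/w3c.png",c)
print(im[214:240,280].sum(1), im[226,262:302].sum(1))
E
```

```text
0 tip edge r7,z0 [279.5 219.3] collar edge bottom [279.4 225.5] left/right collar [247.3 259.2] [311.1 259.5]
-0.0015 tip edge r7,z0 [279.5 221.4] collar edge bottom [279.4 228.1] left/right collar [247.4 261.7] [311.  262.1]
-0.003 tip edge r7,z0 [279.5 223.5] collar edge bottom [279.4 230.7] left/right collar [247.5 264.3] [310.9 264.6]
[127 200 212 304 296 319 421 519 442 389 382 384 396 393 387 359 377 397
 431 542 583 581 571 569 568 570] [676 672 667 660 663 664 667 674 625 470 350 363 369 376 372 380 389 385
 396 387 389 391 390 387 386 379 334 238 123 111 117 120 110  99 110 109
 112 122 111 122]
```

View pics/w3c.png

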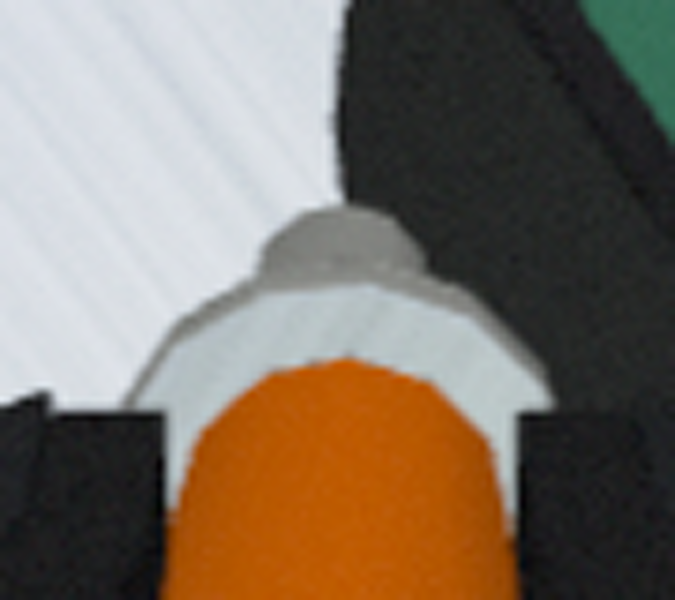

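The tip is about (+0.6, −2) mm from the TCP. I'll move over the hole and lower gently.

```bash
python3 -m jog '{"deltas":[[0.03,0.004,0,0,0,0],[0.06,0.008,0.015,0,0,0],[0.075,0.01,0.035,0,0,0],[0.075,0.01,0.052,0,0,0],[0.075,0.01,0.055,0,0,0]]}'
python3 -m jog '{"deltas":[[0,0,0.002,0,0,0],[0,0,0.004,0,0,0],[0,0,0.006,0,0,0],[0,0,0.007,0,0,0],[0,0,0.007,0,0,0]]}'
```

```text
time_s: 6.82
eef_pos: [0.5088, 0.035, 0.116]
eef_rot: [0.705, 0.709, -0.001, -0.001]
contact_force: [0.5, -0.4, -2.4]
finger_gap: 0.261
gripper_force: 30.0
time_s: 7.45
eef_pos: [0.5092, 0.0355, 0.1098]
eef_rot: [0.705, 0.709, -0.0, -0.0]
contact_force: [-0.2, -0.2, -2.3]
finger_gap: 0.261
gripper_force: 30.0
```

```bash
python3 -m jog '{"deltas":[[-0.001,0.001,0,0,0,0],[-0.001,0.001,0.002,0,0,0],[-0.001,0.001,0.004,0,0,0],[-0.001,0.001,0.006,0,0,0],[-0.001,0.001,0.006,0,0,0]]}'
```

```text
time_s: 8.07
eef_pos: [0.5101, 0.0345, 0.1035]
eef_rot: [0.705, 0.709, -0.0, -0.0]
contact_force: [0.7, 0.3, -2.2]
finger_gap: 0.262
gripper_force: 30.0
```

The pin is in the plate's hole with no side load. Now I'll turn the plate along the arc, with the pin just above the index plate.

```bash
python3 -m jog '{"deltas":[[0.0052,0.0084,0.001,0,0,0],[0.0096,0.0172,0.002,0,0,0],[0.013,0.0265,0.003,0,0,0],[0.0155,0.0361,0.0035,0,0,0],[0.0169,0.0459,0.0035,0,0,0]]}'
```

```text
time_s: 8.7
eef_pos: [0.5564, 0.0518, 0.0999]
eef_rot: [0.705, 0.709, -0.0, -0.0]
contact_force: [-3.1, -1.4, -2.2]
finger_gap: 0.264
gripper_force: 30.0
```

```bash
python3 -m jog '{"deltas":[[0.0004,0.0098,0,0,0,0],[-0.0002,0.0197,0,0,0,0],[-0.0019,0.0294,0,0,0,0],[-0.0045,0.0389,0,0,0,0],[-0.0081,0.0481,0,0,0,0]]}'
```

```text
time_s: 9.32
eef_pos: [0.6046, 0.0436, 0.1002]
eef_rot: [0.705, 0.709, -0.0, -0.0]
contact_force: [-5.1, -1.0, -1.9]
finger_gap: 0.261
gripper_force: 30.1
```

```bash
python3 -m jog '{"deltas":[[0,0,0.001,0,0,0],[0,0,0.002,0,0,0],[0,0,0.003,0,0,0],[0,0,0.0035,0,0,0],[0,0,0.0035,0,0,0]]}'
```

```text
time_s: 9.95
eef_pos: [0.605, 0.0439, 0.0986]
eef_rot: [0.705, 0.709, 0.001, 0.002]
contact_force: [-2.0, -0.8, 9.2]
finger_gap: 0.257
gripper_force: 30.0
```

```bash
python3 -m jog '{"deltas":[[-0.0005,0.0011,0.0005,0,0,0],[-0.001,0.0022,0.0005,0,0,0],[-0.0016,0.0033,0.0005,0,0,0],[-0.0021,0.0044,0.0005,0,0,0],[-0.0027,0.0054,0.0005,0,0,0]]}'
```

```text
time_s: 10.58
eef_pos: [0.6081, 0.0418, 0.0982]
eef_rot: [0.705, 0.709, -0.001, -0.001]
contact_force: [-13.3, 0.7, 17.3]
finger_gap: 0.262
gripper_force: 30.9
```

```bash
python3 -m jog '{"deltas":[[-0.0006,0.001,-0.0007,0,0,0],[-0.0012,0.002,-0.0007,0,0,0],[-0.0018,0.0031,-0.0007,0,0,0],[-0.0023,0.0041,-0.0007,0,0,0],[-0.0029,0.0051,-0.0007,0,0,0]]}'
```

```text
time_s: 11.2
eef_pos: [0.6121, 0.0391, 0.0982]
eef_rot: [0.705, 0.709, -0.002, -0.002]
contact_force: [-13.8, -0.0, 15.2]
finger_gap: 0.262
gripper_force: 31.3
```

```bash
python3 -m jog '{"deltas":[[-0.0007,0.001,-0.0003,0,0,0],[-0.0013,0.002,-0.0003,0,0,0],[-0.002,0.0031,-0.0003,0,0,0],[-0.0026,0.0041,-0.0003,0,0,0],[-0.0033,0.0051,-0.0003,0,0,0]]}'
```

```text
time_s: 11.82
eef_pos: [0.6172, 0.0359, 0.0982]
eef_rot: [0.705, 0.709, -0.002, -0.002]
contact_force: [-15.2, 0.9, 13.4]
finger_gap: 0.263
gripper_force: 31.2
```

```bash
python3 -m jog '{"deltas":[[-0.0007,0.0009,0,0,0,0],[-0.0014,0.0019,0,0,0,0],[-0.0021,0.0029,0,0,0,0],[-0.0028,0.0039,0,0,0,0],[-0.0035,0.0048,0,0,0,0]]}'
```

```text
time_s: 12.45
eef_pos: [0.622, 0.0324, 0.0982]
eef_rot: [0.705, 0.709, -0.002, -0.002]
contact_force: [-13.6, 0.3, 13.7]
finger_gap: 0.264
gripper_force: 31.2
```

```bash
python3 -m jog '{"deltas":[[-0.0008,0.0009,0,0,0,0],[-0.0016,0.0018,0,0,0,0],[-0.0023,0.0027,0,0,0,0],[-0.0031,0.0036,0,0,0,0],[-0.0039,0.0045,0,0,0,0]]}'
```

```text
time_s: 13.08
eef_pos: [0.6266, 0.0286, 0.0982]
eef_rot: [0.705, 0.709, -0.002, -0.003]
contact_force: [-13.5, 1.3, 11.9]
finger_gap: 0.271
gripper_force: 31.1
```

```bash
python3 -m jog '{"deltas":[[-0.0008,0.0009,0,0,0,0],[-0.0016,0.0017,0,0,0,0],[-0.0025,0.0026,0,0,0,0],[-0.0033,0.0034,0,0,0,0],[-0.0041,0.0043,0,0,0,0]]}'
```

```text
time_s: 13.7
eef_pos: [0.6309, 0.0246, 0.0981]
eef_rot: [0.705, 0.709, -0.002, -0.003]
contact_force: [-13.1, 1.9, 10.2]
finger_gap: 0.262
gripper_force: 31.0
```

```bash
python3 -m jog '{"deltas":[[-0.0009,0.0008,0.0003,0,0,0],[-0.0018,0.0016,0.0003,0,0,0],[-0.0027,0.0024,0.0003,0,0,0],[-0.0036,0.0032,0.0003,0,0,0],[-0.0045,0.004,0.0003,0,0,0]]}'
```

```text
time_s: 14.32
eef_pos: [0.636, 0.0197, 0.0978]
eef_rot: [0.705, 0.709, -0.001, -0.001]
contact_force: [-9.1, 0.8, 7.7]
finger_gap: 0.268
gripper_force: 30.3
```

```bash
python3 -m jog '{"deltas":[[-0.0005,0.0004,0.0007,0,0,0],[-0.001,0.0008,0.0007,0,0,0],[-0.0015,0.0012,0.0007,0,0,0],[-0.002,0.0016,0.0007,0,0,0],[-0.0025,0.002,0.0007,0,0,0]]}'
```

```text
time_s: 14.95
eef_pos: [0.638, 0.0173, 0.0974]
eef_rot: [0.705, 0.709, -0.001, -0.001]
contact_force: [-9.2, 0.0, 9.7]
finger_gap: 0.263
gripper_force: 30.4
```

```bash
python3 -m jog '{"deltas":[[-0.0007,0.0005,0,0,0,0],[-0.0013,0.001,0,0,0,0],[-0.002,0.0015,0,0,0,0],[-0.0026,0.002,0,0,0,0],[-0.0032,0.0024,0,0,0,0]]}'
```

```text
time_s: 15.58
eef_pos: [0.6418, 0.0134, 0.0961]
eef_rot: [0.705, 0.709, -0.0, -0.0]
contact_force: [-3.8, 0.4, -0.2]
finger_gap: 0.262
gripper_force: 29.7
```

The vertical force has gone and z has dropped to the commanded height, so this is probably the hidden hole. I'll push straight down a little to confirm.

```bash
python3 -m jog '{"deltas":[[0,0,0.001,0,0,0],[0,0,0.002,0,0,0],[0,0,0.003,0,0,0],[0,0,0.004,0,0,0],[0,0,0.004,0,0,0]]}'
```

```text
time_s: 16.2
eef_pos: [0.6419, 0.0135, 0.0921]
eef_rot: [0.705, 0.709, -0.0, -0.0]
contact_force: [-2.8, 1.5, -0.9]
finger_gap: 0.266
gripper_force: 29.7
```

```bash
python3 -m jog '{"deltas":[[0,0,0.005,0,0,0],[0,0,0.01,0,0,0],[0,0,0.015,0,0,0],[0,0,0.018,0,0,0],[0,0,0.018,0,0,0]]}'
python3 -m jog '{"deltas":[[0,0,0.001,0,0,0],[0,0,0.002,0,0,0],[0,0,0.003,0,0,0],[0,0,0.004,0,0,0],[0,0,0.0045,0,0,0]]}'
```

```text
time_s: 16.82
eef_pos: [0.6414, 0.0138, 0.0733]
eef_rot: [0.705, 0.709, -0.0, -0.001]
contact_force: [-5.3, 2.8, -1.8]
finger_gap: 0.259
gripper_force: 29.7
time_s: 17.45
eef_pos: [0.6415, 0.014, 0.072]
eef_rot: [0.705, 0.709, 0.0, 0.0]
contact_force: [-14.3, 3.1, 23.2]
finger_gap: 0.266
gripper_force: 30.0
```

```bash
python3 -m jog '{"deltas":[[0,0,-0.002,0,0,0],[0,0,-0.002,0,0,0],[0,0,-0.002,0,0,0],[0,0,-0.002,0,0,0],[0,0,-0.002,0,0,0]]}' 0.6
python3 -m jog '{"deltas":[[0,0,-0.02,0,0,0],[0,0,-0.06,0,0,0],[-0.03,0,-0.1,0,0,0],[-0.07,0,-0.12,0,0,0],[-0.07,0,-0.12,0,0,0]]}'
python3 - <<'E'
from h import *
np.set_printoptions(precision=4,suppress=True)
p,K,T=cam("wrist"); im,d=viewer.grab_frame("wrist"); cv2.imwrite("pics/w4.png",im)
P=pts(K,T,np.where(d>0,d,1e-6),np.ones(d.shape,bool)).reshape(420,560,3)
h=cv2.cvtColor(im,cv2.COLOR_BGR2HSV); H,S,V=[h[...,i].astype(int) for i in range(3)]
o=(H<20)&(S>190)&(np.hypot(P[...,0]-.642,P[...,1]-.012)<.04)&(P[...,2]>.04); Q=P[o]; print(Q.min(0),Q.max(0),np.percentile(Q[:,2],[5,90,95]), "expect top .106, handle bottom .061")
m=(S<60)&(P[...,2]>.05)&(np.hypot(P[...,0]-.642,P[...,1]-.012)<.03); v,u=np.nonzero(m); print(np.unique((P[m][:,2]*1000).round(),return_counts=True))
E
```

```text
time_s: 18.08
eef_pos: [0.642, 0.0134, 0.0716]
eef_rot: [0.705, 0.709, 0.0, 0.0]
contact_force: [0.8, -0.0, -0.1]
finger_gap: 0.601
gripper_force: 0.0
time_s: 18.7
eef_pos: [0.6429, -0.0589, 0.1933]
eef_rot: [0.706, 0.708, 0.001, 0.002]
contact_force: [-0.9, 0.0, 0.6]
finger_gap: 0.603
gripper_force: 0.0
[0.6276 0.004  0.1029] [0.6496 0.0256 0.3388] [0.1044 0.1065 0.1068] expect top .106, handle bottom .061
(array([ 52.,  53.,  54.,  55.,  56.,  57.,  59.,  60.,  61.,  62.,  63.,
       102., 103., 104., 105., 106., 339.]), array([   3,  118,  892, 1184,  336,   11,   29,  149,  158,   22,    2,
          1,    8,    9,   14,    5,  502]))
```

View pics/w4.png

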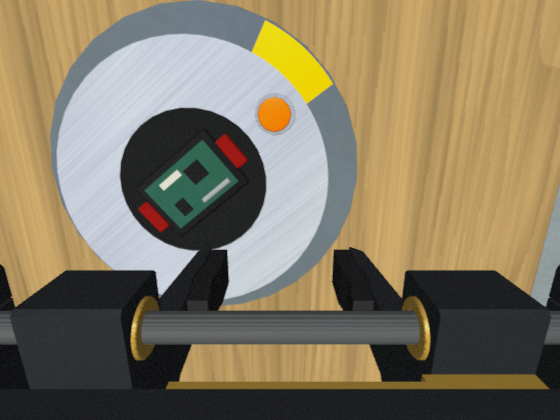

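The wrist view shows the pin standing alone at (274,114) beside the yellow band, with the gripper clear. The collar top is about 6 mm above the plate and the handle top is at about 106 mm, which is what a fully seated pin should give.

```bash
python3 -c "
from station import r
print(r.job_done())"
```

```text
the job is handed in; nothing more can be done
None
```

The turntable is locked and handed in at about 19 s. The orange-handled pin is through the plate and the hidden hole with its collar flat on the plate, it has been released, and the mug, meter and screwdriver were not touched.

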